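# Raise the lamp one notch and slide the test cell under it

## Task

Raise the lamp head on its toothed mast by exactly one notch, so that its pawl catches there and holds it by itself. Then slide the carrier with the white test cell along its rails until it is fully home against the stop, with the cell under the lamp. Leave the other things on the bench where they stand.

Things in the scene. Friction and masses are not known exactly. Their poses are not given: they have to be found in the camera images.
- dock (a point): Point of the fixed lamp stand on the lamp's vertical axis, 39 mm above the bench: where cell is when the carrier is home. Axes of the stand: z up; +y along the rails towards the stop and the mast; -x is the front, where the lamp's handle is.
- stand: The fixed stand; origin on the bench under the lamp's axis, axes as dock. Dark steel base plate 160 mm (x) by 480 mm (y -300 to +180), 6 mm thick. On it two rails 12 mm high, 106 mm apart, from y -290 to +50, and across their end a stop 22 mm high with its face at y +51. Square mast 40 mm wide, 326 mm tall, at x 0, y +125.
- rack: Upright row of saw teeth, pitch 36 mm, on the mast's +x face; origin at the mast's foot on the bench. A sprung pawl on the lamp's carriage clicks over the teeth as the lamp rises and lets it move only upwards: it catches about 2 mm above each notch, and the lamp then settles back on it.
- handle (a point): Middle of the lamp's lifting handle: level steel bar 14 mm thick, 124 mm long, along the stand's y, on a 14 mm stem from the lamp head. It stands 118 mm in front (-x) of the lamp's axis, 105 mm above the bench at the start and rises with the lamp; 70 mm free between bar and head, free space below, in front and above. Hook it from below with tilted fingertips or pinch it.
- lamp (a joint): Height of the lamp head over its lowest position, m: 0 at the start, vertical slide to 0.100. First notch up holds it at about 0.035, the next at about 0.071 (too high, and it cannot come back down). Aluminium cylinder 80 mm across, 85 mm tall, lower face 60 mm above the bench at 0; its arm and carriage ride on the mast (to y +154). About 0.7 kg; falls if let go between notches.
- cell (a point): Centre of the test cell: white cylinder 84 mm across, 54 mm tall, with four steel studs, fixed on the loose carrier. 33 mm above the carrier's underside, 39 mm above the bench; stud tops 78 mm above the bench, so it passes under the lamp only with the lamp raised a notch. Axes as dock when in the rails.
- tab (a point): Middle of the outer (-y) face of the carrier's upright push tab: plate 70 mm wide (x), 6 mm thick (y), from 12 to 66 mm above the bench. The point is 118 mm from the cell in -y, 45 mm above the bench. Push here to +y. Carrier plate: 100 mm wide, 6 mm thick, y -125 to +50 about the cell, between the rails on the base plate, 100 to 160 mm short of home; about 0.55 kg, friction a few N.
- spanner: Bystander: steel spanner 170 mm long lying on the bench in front of the stand's rails. Origin: underside of its middle.
- spare_cap: Bystander: white disc 84 mm across, 22 mm high, lying on the bench. Origin: underside centre.
- beaker: Bystander: glass beaker 68 mm across, 90 mm tall, behind the stand (its +x side). Origin: underside centre.
- bottle: Bystander: amber bottle 66 mm across, 150 mm tall, behind the stand (its +x side). Origin: underside centre.
- tray: Bystander: black divided tray 120 by 180 by 35 mm on the left. Origin: underside centre.
- jar: Bystander: white jar 70 mm across, 80 mm tall, on the right. Origin: underside centre.
Mind the look-alikes: they are no part of the job. There is more than one size of the part that bears cell; the job needs the largest.

How it is judged:
By the outcome, as a careful person would: the job done as asked, in the order asked, and still so for the second after the job is handed in, with the robot touching nothing.
It also fails if it takes over 58 s, if anything falls off the work surface, if the arm or the gripper's body presses on something with over 40 N, if the wrist force passes 120 N, or if a joint passes its speed limit or range.

## Robot

A 6-joint arm with a two-finger parallel gripper is mounted at the origin on the work surface. World frame = base frame: x ahead of the robot, y to its left, z up, the work surface at z = 0. Lengths are in mm, angles in rad, forces in N, time in s.
With the tool pointing down it reaches from about 350 to 850 mm from the base axis. Payload 8.1 kg.
Tool frame: the origin (TCP) lies on the front face of the gripper's body, between the roots of the fingers; the fingertips stand 73 mm ahead of it and the grasp point (between the pads) lies r.grip_depth ahead of it (r.grip_depth is the distance from the TCP to the grasp point, in mm); z points along the fingers, y is the line along which they close (so a half turn about z gives the same grasp; the last joint's range is limited). The gripper opens to 85 mm and grips with 20 to 120 N. Pads are 22 mm wide; open, the fingers measure 114 mm over their backs; the gripper's body (76 mm by 85 mm) begins 54 mm behind the grasp point. The pads swing forward as they close: fully open they stand 13 mm farther back than shut.
Start: joints at [-1.37, 0.13, 1.488, -0, 1.523, -0.085], TCP at [169.175, -575.661, 303.892] pointing down, gripper open.
Joint ranges: [-2.96, 2.96], [-0.89, 2.26], [0.02, 2.5], [-1.34, 4.48], [0, 2.73], [-2.66, 2.66]. Speed limits (rad/s): [2.39, 2.39, 2.79, 3.14, 3.14, 3.14].

## Interface

Orientations are given as a rotation vector (axis times angle).
In Python, from bench import r gives the robot as it stands. The module is installed in compiled form; this text tells all that it offers.
- The arm moves only by the tool step_arm, never from a script. Its argument "rows" is a list of rows, each a list of 3 entries, a list of its own where there are three numbers: the shift along the world's x, y, z in cm, then the turn about the world's z in rad, then the finger opening in cm, from 0 to 8.54. In form: [[[dx, dy, dz], yaw, claw], ...]. A call has 1 to 12 rows; each row shifts and turns the commanded pose from where the row before left it; what a row does not reach is not made up. A row lasts 1/12 s, in which the tool goes at most 41.7 mm and 7.16 degrees, less where a joint would pass 70% of its speed; a pose out of reach is approached as far as the arm can. A call with a gripper value outside its range is refused whole. The fingers move at their own pace and stop on an object; the grip force is fixed at half the most. Time passes only in rows, so rows that do not move let the fingers close. It gives the time, the measured TCP pose, the force, the opening and the grip force at its end, in the units of the state.
- r.sense(): the state, without advancing time (a new reading comes with each control period).
- r.camera(name): name is "scene" or "top" or "wrist"; returns the picture (420x560x3 uint8, blue, green, red); there is no depth.
- r.camera_info(name): a dict with "K" (3x3 intrinsics, pixels), "D" ([k1, k2, p1, p2, k3] as OpenCV has them; the pictures are not rectified), "rvec" (rotation vector, rad) and "tvec" (3), from world to camera coordinates, as OpenCV has them; the wrist camera has in their place "hand_eye" (4x4, takes a point from camera to tool coordinates, whose origin is the TCP and whose axes are the flange's). Camera axes: x right, y down, z forward; pixel columns grow to the right and rows downward; lengths in mm; the calibration is good to about 2 mm. A picture is of the moment at which its call begins: read the wrist's pose just before it. camera_info takes no time and is no camera call.
- r.close_job(): hands the job in; it is judged then, once.
Trained networks look in the newest picture that a camera, given by its name, has taken for a name from the list of things; names that differ only in an ending like _2 or _b are one class to them, and where a whole thing is asked for, a point or a joint stands for the part that bears it (a point fixed in the world has none). Each returns a list of dicts, best first, with "confidence" (0 to 1); they miss things now and then, are a little off and sometimes report something else, mostly with a low value. They report only what shows in the picture. A call takes as long as a camera call. They do not tell look-alikes from the thing itself.
- r.regions_of(label, camera): "region" (420x560 bool, what is visible of it) and "at" ([column, row] in pixels, amid what is visible of it).
- r.spot_point(label, camera): "at" ([column, row] in pixels: a listed point, or the origin of a listed thing).
The state is a dict: "t": time; "joint_positions": joint angles; "qvel": joint speeds; "joint_torque": joint torques, N m; "ee_pos": TCP position; "ee_rot": TCP orientation; "wrist_force": force on the tool from outside, world axes, zero at the start; "wrist_torque": the same for the moment, N m; "opening": finger opening in mm; "grip_force": force on a finger pad.
Only numpy, scipy, OpenCV 4.12 (cv2) and the standard library are available. Lean on these libraries where they do the work, as an engineer would, in place of code of your own. Each camera call takes 0.05 s, during which the arm holds its last target. There are 200 camera calls.

## Working session

There is one attempt and no reset: what is moved stays moved. The work goes in short steps, Python scripts to look and compute and a tool call to move; the robot and the scene stay as the last step left them, time stands still between calls to the robot, and variables do not carry over. Pictures are saved under pics/ and viewed, at most 10 in all, crops included, and the job is handed in when it is done.

Besides the shell and the picture viewer there is one more tool, called after "Call:" in YAML: its name, and indented under it one key for each argument. step_arm: Moves the arm, as the interface text tells. Its arguments: {"type":"object","properties":{"rows":{"type":"array","items":{"type":"array"}}},"required":["rows"]}

```bash
mkdir -p pics; cat > h.py <<'E'
from bench import r
import numpy as np, cv2
def ray(cam,px):
    i=r.camera_info(cam);K=np.array(i["K"],float);D=np.array(i["D"],float)
    u=cv2.undistortPoints(np.array([[px]],float),K,D)[0,0]
    d=np.array([u[0],u[1],1.])
    if "rvec" in i:
        R=cv2.Rodrigues(np.array(i["rvec"],float))[0];t=np.array(i["tvec"],float).ravel()
        return -R.T@t,R.T@d
    s=r.sense();H=np.array(i["hand_eye"]);R=cv2.Rodrigues(np.array(s["ee_rot"],float))[0]
    return np.array(s["ee_pos"])+R@H[:3,3],R@H[:3,:3]@d
def atz(cam,px,z):
    o,d=ray(cam,px);return o+d*(z-o[2])/d[2]
def proj(cam,P):
    i=r.camera_info(cam);K=np.array(i["K"],float);D=np.array(i["D"],float)
    P=np.array(P,float).reshape(-1,3)
    if "rvec" in i: rv,t=np.array(i["rvec"],float),np.array(i["tvec"],float)
    else:
        s=r.sense();H=np.array(i["hand_eye"]);T=np.eye(4);T[:3,:3]=cv2.Rodrigues(np.array(s["ee_rot"],float))[0];T[:3,3]=s["ee_pos"]
        M=np.linalg.inv(T@H);rv,t=cv2.Rodrigues(M[:3,:3])[0],M[:3,3]
    return cv2.projectPoints(P,rv,t,K,D)[0][:,0]
E
python3 - <<'E'
from h import *
s=r.sense();print({k:np.round(v,3) for k,v in s.items()},r.grip_depth)
Z=dict(dock=39,stand=0,rack=0,handle=105,cell=39,tab=45,spanner=0,spare_cap=0,beaker=0,bottle=0,tray=0,jar=0)
for c in("scene","top"):
    cv2.imwrite(f"pics/{c}0.png",r.camera(c))
    for l,z in Z.items():
        for d in r.spot_point(l,c)[:3]:
            print(c,l,round(d["confidence"],2),np.round(d["at"]),np.round(atz(c,d["at"],z)))
E
```

```text
{'t': np.float64(0.0), 'joint_positions': array([-1.37 ,  0.131,  1.489,  0.   ,  1.523, -0.085]), 'qvel': array([-0.001,  0.002, -0.   , -0.001,  0.001,  0.   ]), 'joint_torque': array([ 2.0000e-03, -5.6938e+01, -5.0055e+01,  0.0000e+00,  1.5000e-02,
        0.0000e+00]), 'ee_pos': array([ 169.075, -575.244,  302.837]), 'ee_rot': array([-3.108, -0.447,  0.   ]), 'wrist_force': array([ 0.057, -0.181,  0.035]), 'wrist_torque': array([-0.014, -0.047, -0.043]), 'grip_force': np.float64(0.0), 'opening': np.float64(85.718)} 53.900000000000006
scene dock 0.8 [321. 236.] [596. 115.  39.]
scene dock 0.44 [325. 182.] [434. 148.  39.]
scene stand 0.67 [321. 238.] [584. 121.  -0.]
scene rack 0.83 [369. 240.] [601. 247.   0.]
scene rack 0.31 [326. 183.] [410. 159.   0.]
scene cell 0.71 [166. 284.] [ 695. -277.   39.]
scene cell 0.63 [264. 236.] [584. -30.  39.]
scene cell 0.63 [337. 151.] [325. 200.  39.]
scene tab 0.73 [220. 233.] [ 571. -143.   45.]
scene tab 0.62 [333. 172.] [404. 175.  45.]
scene tab 0.6 [151. 248.] [ 599. -317.   45.]
scene spanner 0.94 [260. 193.] [428. -32.   0.]
scene sp
[... 486 characters left out ...]
] [471. 137. 105.]
top cell 0.79 [387. 168.] [ 678. -282.   39.]
top cell 0.61 [293. 200.] [579. -35.  39.]
top cell 0.57 [195. 308.] [297. 199.  39.]
top tab 0.92 [337. 203.] [ 575. -148.   45.]
top tab 0.6 [207. 271.] [388. 175.  45.]
top tab 0.57 [401. 196.] [ 601. -315.   45.]
top spanner 0.65 [286. 262.] [423. -24.   0.]
top spare_cap 0.73 [414. 273.] [ 406. -358.    0.]
top spare_cap 0.31 [335. 206.] [ 576. -151.    0.]
top spare_cap 0.22 [314. 150.] [732. -92.   0.]
top beaker 0.89 [313. 148.] [739. -88.   0.]
top bottle 0.72 [257. 144.] [744.  67.   0.]
top bottle 0.33 [316. 152.] [728. -97.   0.]
top tray 0.95 [111. 232.] [482. 444.   0.]
top jar 0.95 [428. 226.] [ 533. -401.    0.]
```

View pics/scene0.png

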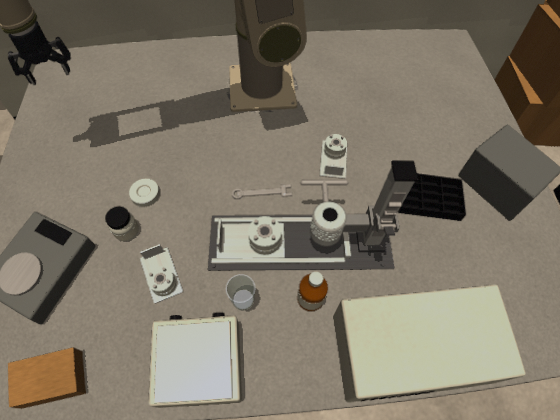

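View pics/top0.png

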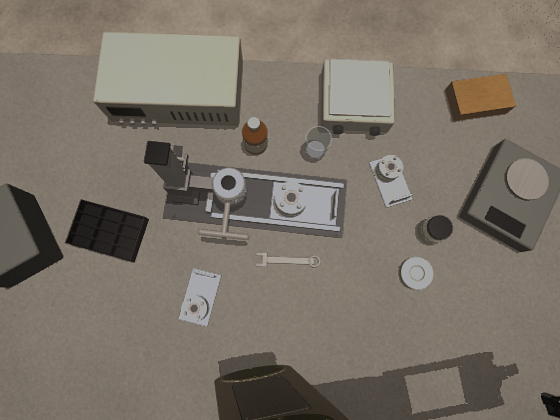

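The scene picture shows the stand at about (300,240), with the carrier in the rails and the mast at (390,200). The top picture shows the lamp head at (228,185), the handle bar from (200,234) to (248,238) and the cell at (292,197). Two smaller look-alike carriers lie off the rails at (195,305) and (390,175).

```bash
python3 - <<'E'
from h import *
im=r.camera("top"); i=r.camera_info("top")
for c in ((200,234),(248,238)): print("bar",np.round(atz("top",c,112)))
for c in ((165,220),(342,237),(347,180)): print("plate",np.round(atz("top",c,6)))
cv2.imwrite("pics/topc.png",cv2.resize(im[130:260,150:360],None,fx=3.8,fy=3.8,interpolation=cv2.INTER_CUBIC))
w=r.camera("wrist");print(r.camera_info("wrist"))
E
```

```text
bar [471. 187. 112.]
bar [466.  73. 112.]
plate [519. 301.   6.]
plate [ 493. -169.    6.]
plate [ 649. -181.    6.]
{'K': array([[356.44415568,   0.        , 276.30770288],
       [  0.        , 356.44415568, 202.97670893],
       [  0.        ,   0.        ,   1.        ]]), 'D': array([0.00459044, 0.        , 0.        , 0.        , 0.        ]), 'hand_eye': array([[ 1.64230075e-04, -9.63013486e-01, -2.69453149e-01,
         6.77404725e+01],
       [ 9.99999584e-01,  3.99781145e-04, -8.19306173e-04,
         9.72266636e-01],
       [ 8.96725182e-04, -2.69452902e-01,  9.63013151e-01,
        -6.96925887e+01],
       [ 0.00000000e+00,  0.00000000e+00,  0.00000000e+00,
         1.00000000e+00]])}
```

View pics/topc.png

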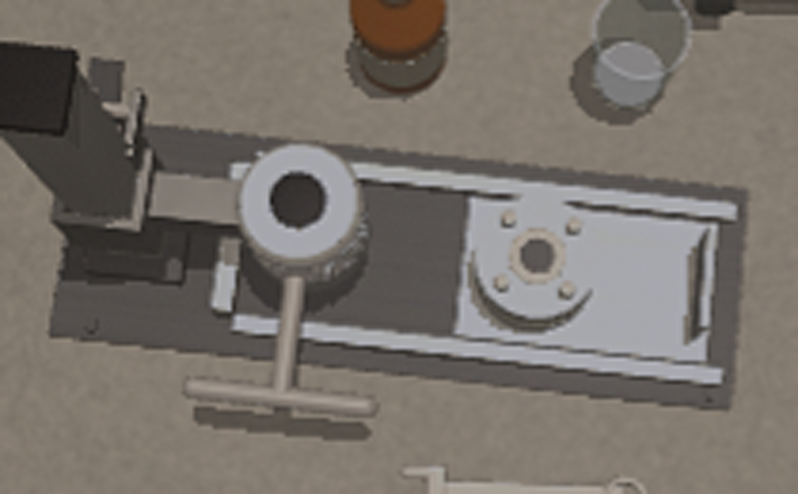

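Call:
step_arm:
  rows:
    - [[2.2,3.4,0],0.12,8.5]
    - [[2.2,3.4,0],0.12,8.5]
    - [[2.2,3.4,0],0.12,8.5]
    - [[2.2,3.4,0],0.12,8.5]
    - [[2.2,3.4,0],0.12,8.5]
    - [[2.2,3.4,0],0.12,8.5]
    - [[2.2,3.4,0],0.12,8.5]
    - [[2.2,3.4,0],0.12,8.5]
    - [[2.2,3.4,0],0.12,8.5]
    - [[1.1,3.9,0],0.12,8.5]
    - [[1.1,3.9,0],0,8.5]
    - [[1.1,3.9,0],0,8.5]

```text
t: 2.4
ee_pos: [400.4, -150.8, 304.1]
ee_rot: [2.313, 2.126, 0.0]
wrist_force: [-0.1, -0.4, 0.3]
opening: 84.9
grip_force: 0.0
```

Call:
step_arm:
  rows:
    - [[1.2,3.7,0],0.025,8.5]
    - [[1.2,3.7,0],0,8.5]
    - [[1.2,3.7,0],0,8.5]
    - [[1.2,3.7,0],0,8.5]
    - [[1.2,3.7,0],0,8.5]
    - [[0.9,3.7,0],0,8.5]
    - [[0,3,0],0,8.5]
    - [[0,0,0],0,8.5]
    - [[0,0,0],0,8.5]

```text
t: 3.15
ee_pos: [469.0, 100.8, 303.8]
ee_rot: [-2.283, -2.158, 0.001]
wrist_force: [0.2, -0.4, -0.0]
opening: 84.9
grip_force: 0.0
```

```bash
python3 - <<'E'
from h import *
s=r.sense();print(np.round(s["ee_pos"]),s["ee_rot"])
im=r.camera("wrist")
for l in("handle","dock"):
  for d in r.spot_point(l,"wrist")[:2]: print(l,d["confidence"],d["at"],atz("wrist",d["at"],105 if l=="handle" else 39))
for d in r.regions_of("handle","wrist")[:2]: print(d["confidence"],d["at"])
cv2.imwrite("pics/w1.png",im)
E
```

```text
[469. 101. 304.] [-2.28317206e+00 -2.15777028e+00  5.40145061e-04]
handle 0.67 [282.4, 150.0] [475.45374116 132.086529   105.        ]
handle 0.61 [381.4, 385.5] [553.73211239 -86.88606001 105.        ]
dock 0.59 [394.0, 135.9] [579.95426556 130.03780421  39.        ]
0.65 [437.9, 131.9]
```

View pics/w1.png

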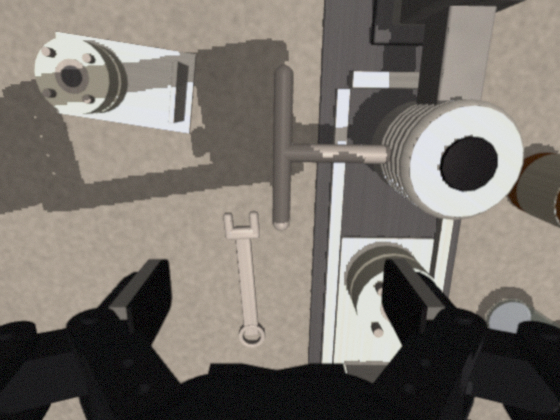

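The bar runs from (284,68) to (281,226) in the wrist picture, with its stem at (282,152). I'm descending to pinch it about 30 mm short of the stem.

Call:
step_arm:
  rows:
    - [[0.4,0,-2.5],0,8.5]
    - [[0,0,-3.0],0,8.5]
    - [[0,0,-3.0],0,8.5]
    - [[0,0,-3.0],0,8.5]
    - [[0,0,-2.0],0,8.5]
    - [[0,0,-1.0],0,8.5]
    - [[0,0,0],0,8.5]
    - [[0,0,0],0,8.5]

```text
t: 4.02
ee_pos: [473.4, 98.7, 159.4]
ee_rot: [2.288, 2.152, -0.0]
wrist_force: [-0.1, -0.2, -0.1]
opening: 84.7
grip_force: 0.0
```

```bash
python3 - <<'E'
from h import *
cv2.imwrite("pics/w2.png",r.camera("wrist"));print(r.sense()["ee_pos"])
E
```

```text
[474.14132844  98.92028075 160.46620716]
```

View pics/w2.png

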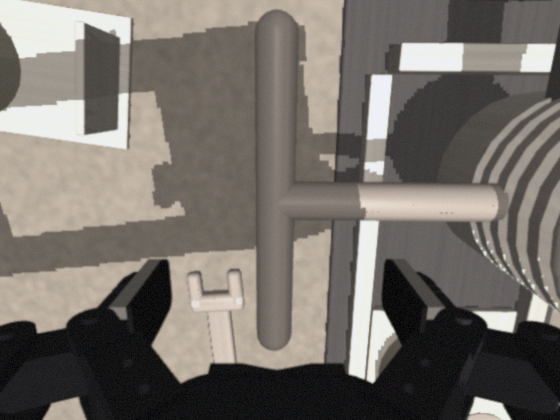

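Bar is centred between the fingers (column 275 against 276), and the grasp spot at row 286 is clear of the stem (row 220) and the bar end (row 347). Closing.

Call:
step_arm:
  rows:
    - [[0,0,0],0,0.8]
    - [[0,0,0],0,0.8]
    - [[0,0,0],0,0.8]
    - [[0,0,0],0,0.8]
    - [[0,0,0],0,0.8]
    - [[0,0,0],0,0.8]
    - [[0,0,0],0,0.8]
    - [[0,0,0],0,0.8]

```text
t: 4.73
ee_pos: [472.7, 99.5, 159.3]
ee_rot: [-2.286, -2.153, 0.001]
wrist_force: [-5.1, -0.3, 7.2]
opening: 12.0
grip_force: 58.4
```

Call:
step_arm:
  rows:
    - [[0,0,0.3],0,0.8]
    - [[0,0,0.4],0,0.8]
    - [[0,0,0.5],0,0.8]
    - [[0,0,0.5],0,0.8]
    - [[0,0,0.5],0,0.8]
    - [[0,0,0.5],0,0.8]
    - [[0,0,0.5],0,0.8]
    - [[0,0,0.5],0,0.8]
    - [[0,0,0.4],0,0.8]
    - [[0,0,0.3],0,0.8]
    - [[0,0,0],0,0.8]
    - [[0,0,0],0,0.8]

```text
t: 5.73
ee_pos: [472.7, 99.4, 203.2]
ee_rot: [-2.286, -2.153, 0.001]
wrist_force: [-5.1, 3.5, -3.6]
opening: 12.1
grip_force: 59.0
```

```bash
python3 - <<'E'
from h import *
s=r.sense();print(s["ee_pos"],s["wrist_force"],s["opening"],s["grip_force"])
cv2.imwrite("pics/w3.png",r.camera("wrist"))
for c in("scene","top"):
  r.camera(c)
  for d in r.spot_point("handle",c)[:2]: print(c,d["confidence"],d["at"],atz(c,d["at"],140))
print(proj("scene",[[473,131,105],[473,131,145]]),proj("top",[[473,131,105],[473,131,145]]))
E
```

```text
[472.70676349  99.41909633 203.16898827] [-5.10695385  3.50002655 -3.6134248 ] 12.145362084919023 59.00777757167816
scene 0.88 [324.8, 171.7] [467.70722658 131.44886078 140.        ]
[[323.3818006  181.30480741]
 [325.15866375 172.2784486 ]] [[223.96584565 234.68943125]
 [222.15342443 232.31089531]]
```

View pics/w3.png

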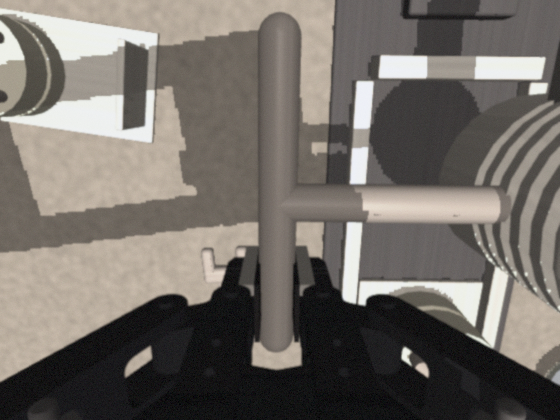

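The bar stays at the same place in the hand (column 278, stem at row 205), so the lamp rose about 44 mm with it. Lowering it onto the pawl.

Call:
step_arm:
  rows:
    - [[0,0,-0.2],0,0.8]
    - [[0,0,-0.2],0,0.8]
    - [[0,0,-0.2],0,0.8]
    - [[0,0,-0.1],0,0.8]
    - [[0,0,0],0,0.8]

```text
t: 6.4
ee_pos: [472.7, 99.4, 195.7]
ee_rot: [-2.286, -2.153, 0.001]
wrist_force: [-5.0, 2.7, -7.5]
opening: 12.0
grip_force: 59.0
```

Call:
step_arm:
  rows:
    - [[0,0,-0.1],0,0.8]
    - [[0,0,-0.1],0,0.8]
    - [[0,0,0],0,0.8]

```text
t: 6.65
ee_pos: [472.8, 99.4, 194.6]
ee_rot: [-2.286, -2.153, 0.001]
wrist_force: [-8.9, 1.6, 0.3]
opening: 12.0
grip_force: 59.9
```

The force turned upward at +35.3 mm, so the pawl is carrying the lamp. Opening.

Call:
step_arm:
  rows:
    - [[0,0,0],0,7]
    - [[0,0,0],0,7]
    - [[0,0,0],0,7]
    - [[0,0,0],0,7]
    - [[0,0,0],0,7]
    - [[0,0,0],0,7]
    - [[0,0,0],0,7]
    - [[0,0,0],0,7]

```text
t: 7.32
ee_pos: [473.2, 99.3, 193.9]
ee_rot: [2.287, 2.154, 0.0]
wrist_force: [-0.1, -1.8, 0.9]
opening: 70.1
grip_force: 0.0
```

```bash
python3 - <<'E'
from h import *
s=r.sense();print(s["ee_pos"],s["wrist_force"],s["opening"])
r.camera("scene")
for d in r.spot_point("handle","scene")[:2]: print(d["confidence"],d["at"])
for z in (105,140,176): print(z,proj("scene",[472,131,z]))
im=r.camera("scene");cv2.imwrite("pics/s2.png",cv2.resize(im[120:300,180:440],None,fx=3,fy=3))
E
```

```text
[473.22127132  99.31358245 193.91507505] [-0.08741868 -1.84723523  0.92195775] 70.13672504525616
0.61 [324.7, 175.3]
105 [[323.32631492 180.98291299]]
140 [[324.87186658 173.11364632]]
176 [[326.5589992  164.50129855]]
```

View pics/s2.png

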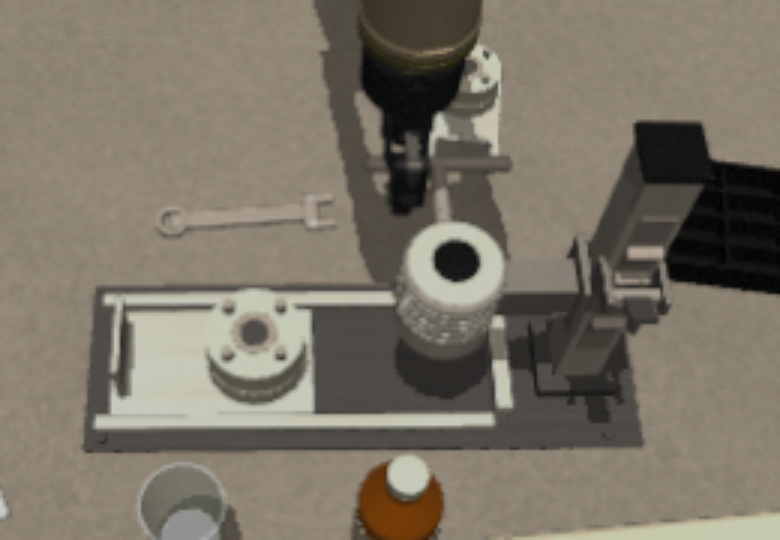

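The scene picture shows the handle bar higher than before, at about (370–510, 165) in the crop, and the lamp holding with the fingers open. I'm backing off upwards, turning 90° so the wrist camera clears the lamp, and going over to the tab.

Call:
step_arm:
  rows:
    - [[0,0,2.0],0,7]
    - [[0,0,3.0],0,7]
    - [[0,0,3.0],0,7]
    - [[0,0,3.0],0,7]
    - [[0.6,-3.3,0],-0.12,0]
    - [[1.3,-3.5,0],-0.12,0]
    - [[1.3,-3.5,0],-0.12,0]
    - [[1.3,-3.5,0],-0.12,0]
    - [[1.3,-3.5,0],-0.12,0]
    - [[1.3,-3.5,0],-0.12,0]
    - [[1.3,-3.5,0],-0.12,0]
    - [[1.3,-3.5,0],-0.12,0]

```text
t: 8.47
ee_pos: [570.5, -180.6, 303.8]
ee_rot: [-3.026, -0.845, -0.0]
wrist_force: [0.7, -0.5, 0.2]
opening: -0.1
grip_force: 0.0
```

Call:
step_arm:
  rows:
    - [[0,-1.5,0],-0.12,0]
    - [[0,0,0],-0.12,0]
    - [[0,0,0],-0.12,0]
    - [[0,0,0],-0.12,0]
    - [[0,0,0],-0.12,0]
    - [[0,0,0],0,0]
    - [[0,0,0],0,0]

```text
t: 9.05
ee_pos: [570.2, -193.7, 303.7]
ee_rot: [-3.141, 0.071, 0.0]
wrist_force: [-0.4, 0.2, 0.2]
opening: 0.1
grip_force: 0.0
```

```bash
python3 - <<'E'
from h import *
s=r.sense();print(s["ee_pos"],s["ee_rot"],s["joint_positions"],s["opening"])
Z=dict(tab=45,cell=39,dock=39,handle=140)
for c in("scene","top","wrist"):
    im=r.camera(c)
    for l in Z:
        for d in r.spot_point(l,c)[:3]: print(c,l,round(d["confidence"],2),np.round(d["at"]),np.round(atz(c,d["at"],Z[l])))
cv2.imwrite("pics/w4.png",im)
E
```

```text
[ 570.1527104  -193.65612296  303.69765727] [-3.14067429e+00  7.13203408e-02  4.75389315e-04] [-4.12555924e-01  1.36473716e-01  1.48193772e+00 -1.45554639e-05
  1.52350244e+00  1.20365050e+00] 0.12845893628798244
scene tab 0.94 [150. 249.] [ 602. -319.   45.]
scene tab 0.77 [220. 235.] [ 576. -143.   45.]
scene tab 0.65 [332. 171.] [400. 172.  45.]
scene cell 0.96 [264. 237.] [588. -32.  39.]
scene cell 0.96 [336. 148.] [317. 200.  39.]
scene cell 0.82 [163. 285.] [ 698. -282.   39.]
scene dock 0.73 [220. 235.] [ 572. -144.   39.]
scene handle 0.64 [324. 176.] [480. 129. 140.]
top tab 0.8 [336. 205.] [ 570. -145.   45.]
top tab 0.76 [202. 270.] [389. 188.  45.]
top tab 0.64 [401. 200.] [ 591. -314.   45.]
top cell 0.76 [193. 306.] [300. 204.  39.]
top cell 0.72 [289. 201.] [576. -24.  39.]
top dock 0.81 [235. 194.] [589. 117.  39.]
top handle 0.74 [221. 228.] [483. 134. 140.]
wrist tab 0.85 [224. 173.] [ 577. -145.   45.]
wrist tab 0.73 [408. 142.] [ 598. -316.   45.]
wrist cell 0.9 [376.  47.] [ 681. -287.   39.]
wrist cell 0.74 [100. 172.] [583. -27.  39.]
wrist handle 0.45 [141. 299.] [504. -92. 140.]
```

View pics/w4.png

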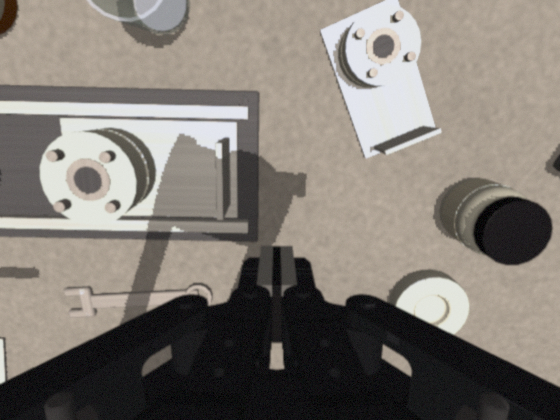

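The wrist picture shows the tab at (224,175) and the cell at (90,178). The three cameras agree on the tab at about (576,-145), which fits 118 mm from the cell. Descending behind it.

Call:
step_arm:
  rows:
    - [[0.5,0,-3],0,0]
    - [[0,0,-3.5],0,0]
    - [[0,0,-3.5],0,0]
    - [[0,0,-3.5],0,0]
    - [[0,0,-3],0,0]
    - [[0,0,-2],0,0]
    - [[0,0,-0.7],0,0]
    - [[0,0,0],0,0]
    - [[0,0,0],0,0]

```text
t: 10.55
ee_pos: [575.6, -193.9, 112.8]
ee_rot: [3.14, -0.077, 0.001]
wrist_force: [0.3, -0.6, 0.6]
opening: -0.0
grip_force: 0.0
```

Call:
step_arm:
  rows:
    - [[0,1,0],0,0]
    - [[0,1,0],0,0]
    - [[0,0.7,0],0,0]
    - [[0,0.5,0],0,0]
    - [[0,0.5,0],0,0]
    - [[0,0.5,0],0,0]
    - [[0,0.5,0],0,0]

```text
t: 11.13
ee_pos: [575.9, -147.1, 113.1]
ee_rot: [3.139, -0.077, 0.003]
wrist_force: [0.4, -6.3, 3.5]
opening: -0.3
grip_force: 2.8
```

Call:
step_arm:
  rows:
    - [[0.06,1.0,0],0,0]
    - [[0.06,1.0,0],0,0]
    - [[0.06,1.0,0],0,0]
    - [[0.06,1.0,0],0,0]
    - [[0.06,1.0,0],0,0]
    - [[0.06,1.0,0],0,0]
    - [[0.06,1.0,0],0,0]
    - [[0.06,1.0,0],0,0]
    - [[0.06,1.0,0],0,0]
    - [[0.06,1.0,0],0,0]

```text
t: 11.97
ee_pos: [581.9, -47.1, 113.0]
ee_rot: [3.139, -0.078, 0.003]
wrist_force: [-0.3, -4.7, 4.1]
opening: -0.1
grip_force: 3.2
```

Call:
step_arm:
  rows:
    - [[0.03,0.5,0],0,0]
    - [[0.03,0.5,0],0,0]
    - [[0.02,0.4,0],0,0]
    - [[0.02,0.3,0],0,0]

```text
t: 12.3
ee_pos: [582.9, -30.2, 113.0]
ee_rot: [3.139, -0.077, 0.003]
wrist_force: [-1.6, -7.0, 4.8]
opening: 0.2
grip_force: 3.4
```

Call:
step_arm:
  rows:
    - [[0.02,0.3,0],0,0]
    - [[0.02,0.3,0],0,0]
    - [[0.02,0.3,0],0,0]

```text
t: 12.55
ee_pos: [583.5, -21.5, 113.0]
ee_rot: [3.139, -0.078, 0.003]
wrist_force: [0.3, -7.0, 4.6]
opening: 0.2
grip_force: 3.5
```

Call:
step_arm:
  rows:
    - [[0.01,0.2,0],0,0]
    - [[0.01,0.2,0],0,0]

```text
t: 12.72
ee_pos: [583.7, -17.5, 113.0]
ee_rot: [3.139, -0.078, 0.003]
wrist_force: [-0.2, -6.8, 5.4]
opening: 0.0
grip_force: 3.5
```

Call:
step_arm:
  rows:
    - [[0.01,0.2,0],0,0]
    - [[0.01,0.2,0],0,0]

```text
t: 12.88
ee_pos: [583.9, -13.6, 113.0]
ee_rot: [3.139, -0.078, 0.003]
wrist_force: [0.3, -6.8, 5.1]
opening: -0.2
grip_force: 3.5
```

Call:
step_arm:
  rows:
    - [[0.01,0.2,0],0,0]
    - [[0.01,0.1,0],0,0]

```text
t: 13.05
ee_pos: [584.1, -10.4, 113.0]
ee_rot: [3.139, -0.077, 0.003]
wrist_force: [0.6, -6.6, 5.3]
opening: 0.3
grip_force: 3.5
```

Call:
step_arm:
  rows:
    - [[0,0.15,0],0,0]
    - [[0,0.1,0],0,0]

```text
t: 13.22
ee_pos: [584.1, -8.0, 113.0]
ee_rot: [3.139, -0.078, 0.003]
wrist_force: [1.5, -6.6, 5.3]
opening: 0.1
grip_force: 3.5
```

Call:
step_arm:
  rows:
    - [[0.01,0.15,0],0,0]
    - [[0.01,0.15,0],0,0]

```text
t: 13.38
ee_pos: [584.3, -5.4, 113.0]
ee_rot: [3.138, -0.078, 0.003]
wrist_force: [-1.6, -16.8, 6.3]
opening: 0.2
grip_force: 8.4
```

Call:
step_arm:
  rows:
    - [[0.01,0.15,0],0,0]
    - [[0.01,0.15,0],0,0]

```text
t: 13.55
ee_pos: [584.2, -4.8, 113.1]
ee_rot: [3.134, -0.078, 0.002]
wrist_force: [-4.4, -27.9, 8.0]
opening: -0.0
grip_force: 14.1
```

The stop shows clearly in the force. Backing off, then rising clear.

Call:
step_arm:
  rows:
    - [[0,0,0],0,0]
    - [[0,0,0],0,0]
    - [[0,-0.5,0],0,0]
    - [[0,-1.5,0],0,0]
    - [[0,-2.5,0],0,0]
    - [[0,-3,0],0,0]
    - [[0,-3,1],0,0]
    - [[0,-3,3],0,0]
    - [[0,-3,3],0,0]
    - [[0,-3,3],0,0]
    - [[0,0,0],0,0]
    - [[0,0,0],0,0]

```text
t: 14.55
ee_pos: [585.0, -196.4, 213.2]
ee_rot: [3.139, -0.081, 0.008]
wrist_force: [-0.7, 1.1, 0.1]
opening: -0.0
grip_force: 0.0
```

```bash
python3 - <<'E'
from h import *
print(r.sense()["ee_pos"])
Z=dict(tab=45,cell=39,handle=140,dock=39)
for c in("top","scene"):
    im=r.camera(c)
    for l in Z:
        for d in r.spot_point(l,c)[:3]: print(c,l,round(d["confidence"],2),np.round(d["at"]),np.round(atz(c,d["at"],Z[l])))
    cr=im[130:260,150:360] if c=="top" else im[150:280,220:430]
    cr=cv2.resize(cr,None,fx=2.2,fy=2.2,interpolation=cv2.INTER_CUBIC)
    a=cr if c=="top" else np.vstack([a,cr])
cv2.imwrite("pics/end.png",a)
E
```

```text
[ 584.97214192 -196.43191321  213.19089918]
top tab 0.91 [277. 197.] [584.   7.  45.]
top tab 0.86 [206. 272.] [384. 177.  45.]
top tab 0.74 [402. 197.] [ 599. -319.   45.]
top cell 0.85 [194. 308.] [297. 201.  39.]
top cell 0.7 [234. 193.] [592. 119.  39.]
top handle 0.77 [223. 228.] [484. 129. 140.]
top dock 0.76 [236. 196.] [584. 115.  39.]
top dock 0.4 [233. 196.] [585. 121.  39.]
scene tab 0.79 [280. 232.] [579.  12.  45.]
scene tab 0.77 [334. 170.] [399. 180.  45.]
scene tab 0.57 [152. 249.] [ 603. -316.   45.]
scene cell 0.96 [325. 234.] [591. 125.  39.]
scene cell 0.68 [336. 147.] [310. 200.  39.]
scene cell 0.45 [322. 240.] [608. 115.  39.]
scene handle 0.85 [325. 176.] [481. 131. 140.]
scene dock 0.92 [324. 234.] [591. 123.  39.]
scene dock 0.39 [310. 299.] [758.  67.  39.]
```

View pics/end.png

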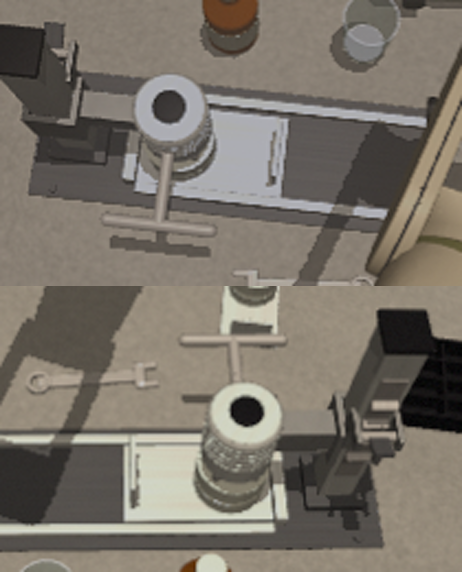

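The picture shows the carrier plate against the stop, the cell under the raised lamp and the bystanders where they were.

```bash
python3 -c "
from bench import r
print(r.close_job())"
```

```text
the job is handed in; nothing more can be done
None
```

The lamp is up one notch (about 35 mm) and held by its pawl. The carrier is home against the stop with the cell under the lamp, and the job is handed in at about 15 s.

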